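Push the film carrier over the lip and latch it in

ROBOT

A 6-joint arm with a two-finger parallel gripper is mounted at the origin on the work surface. World frame = base frame: x ahead of the robot, y to its left, z up, the work surface at z = 0. Lengths are in mm, angles in degrees, forces in N, time in s.
With the tool pointing down it reaches from about 300 to 850 mm from the base axis. Payload 4.2 kg.
Tool frame: the origin (TCP) lies midway between the tips of the shut fingers; the grasp point (between the pads) lies 19 mm behind it (env.grip_depth is the distance from the TCP to the grasp point, in mm); z points along the fingers, y is the line along which they close (so a half turn about z gives the same grasp; the last joint's range is limited). The gripper opens to 91 mm and grips with 3 to 60 N. Pads are 32 mm wide; open, the fingers measure 118 mm over their backs; the gripper's body (76 mm by 178 mm) begins 60 mm behind the grasp point.
Start: joints at [65.776, 18.312, 89.639, -0, 72.044, -1.146], TCP at [225.401, 528.997, 213.976] pointing down, gripper open.
Joint ranges: [-177.97, 177.97], [-48.28, 115.42], [12.27, 149.76], [-77.06, 257.06], [2.81, 150.46], [-146.56, 146.56]. Speed limits (degrees/s): [147.25, 147.25, 180, 180, 180, 180].

INTERFACE

Orientations are given as [roll, pitch, yaw] about the fixed x, y, z axes, in that order (R = Rz(yaw) Ry(pitch) Rx(roll)).
In Python, from workcell import env, eyes gives the robot as it stands.
- The arm moves only by the tool send_rows, never from a script. Its argument "motion" is a list of rows, each a list of 7 numbers: the shift along the world's x, y, z normalised to -1 to 1, where 1 is 0.5 m, then the turn, a rotation vector about the world's x, y, z normalised to -1 to 1, where 1 is 60 degrees, then the opening, from -1 (shut) to 1 (fully open). A call has 1 to 20 rows; each row is the pose to reach, as a shift and turn from the pose commanded when the call began; what a row does not reach only later rows make up. A row lasts 1/8 s, in which the tool goes at most 62.5 mm and 10.7 degrees, less where a joint would pass 70% of its speed; a pose out of reach is approached as far as the arm can. A call with a number of a shift or a turn outside -1 to 1 is refused whole. A call with a gripper value outside its range is refused whole. The fingers move at their own pace and stop on an object; "squeeze" is the grip in N (left out, the last holds). Time passes only in rows, so rows that repeat a pose let the fingers close. It gives the time, the measured TCP pose, the force, the opening and the grip force at its end, in the units of the state.
- env.state(): the state, without advancing time (a new reading comes with each control period).
- eyes.grab_frame(name): name is "side" or "top"; returns a dict with "pixels" (400x640x3 uint8, red, green, blue), "depth" (400x640 float32, mm along the optical axis (not along the pixel's ray), 0 where there is no reading), "fx", "fy", "cx", "cy" (pixels), "distortion" ([k1, k2, p1, p2, k3] as OpenCV has them; the pictures are not rectified), "R" (3x3) and "t" (3): a world point X has camera coordinates R X + t. Camera axes: x right, y down, z forward; pixel columns grow to the right and rows downward; lengths in mm; the calibration is good to about 2 mm. A picture is of the moment at which its call begins.
- env.job_done(): hands the job in; it is judged then, once.
The state is a dict: "time_s": time; "qpos": joint angles; "qvel": joint speeds; "effort": joint torques, N m; "ee_pos": TCP position; "ee_rot": TCP orientation; "force": force on the tool from outside, world axes, zero at the start; "torque": the same for the moment, N m; "gripper_width": finger opening in mm; "gripper_force": force on a finger pad.
Only numpy, scipy, OpenCV 4.12 (cv2) and the standard library are available. Lean on these libraries where they do the work, as an engineer would, in place of code of your own. Each camera call takes 0.05 s, during which the arm holds its last target. There are 200 camera calls.

TASK

Load the film carrier into the light stage: slide it along the loading deck, without lifting it out of the stage, over the raised lip so that it drops flat into the pocket, and press it home against the back stop, firmly enough to be sure (at least 5 N for a moment) but gently, since its glass breaks above 15 N. Then swing the latch fully shut across the carrier. Leave the other things on the bench where they are.

Things in the scene. Friction and masses are not known exactly. Their poses are not given: they have to be found in the camera images.
- stage: Grey light stage fixed to the bench, 355 x 200 mm. Origin: on the bench under the pocket centre; x = push direction, y left, z up. Along x: steel loading deck (top 20 mm above bench) x = -240 to -60 mm, ramp and lip, then the pocket (floor 17 mm high, white light panel). Guide walls (top 31 mm) 104 mm apart from x = -65 to +86; from -65 back to -119 mm they flare out 20 degrees.
- lip (a point): Middle of the raised lip's top, 22.5 mm above the bench: x = -52.5 mm in the stage's frame. A 25 degree ramp rises from the deck; the lip's flat top runs from x = -55 to -50 mm; its far face is upright and bounds the pocket.
- stop: Back stop at the pocket's far end: grey block 16 x 90 x 16 mm fixed on the stage, from which a rigid steel bar (80 mm wide, 13 mm tall) reaches towards the lip. Origin: bottom middle of the block's lip-side face (x = 89 mm in the stage's frame). The bar is clamped at a setting not measured here: its face is 19 to 41 mm before the origin, so the pocket is 3 to 25 mm longer than the carrier.
- carrier: Film carrier: flat black frame with glass pane, 95 (x) x 100 (y) x 12 mm, 0.18-0.29 kg, loose on the deck, roughly square to the stage. Origin: centre of underside, z up. Seated, its underside is 17 mm, top 29 mm above bench: its rear face stands 6.5 mm above the lip, to be pushed on from across the lip. Sliding takes about 1 N, lip or funnel a few N more.
- latch (a joint): Steel latch on the stage's left guide, angle in rad: 0 = shut (arm points to the stage's -y, across the pocket; end stop), 1.57 = arm points to the stage's -x; grows clockwise from above. Starts at 1.5 to 2.2, stays where left; about 1.5 N at the knob moves it. Arm 14 mm wide, underside 33 mm, top 41 mm above the bench.
- latch_pivot (a point): On the latch's pivot axis (upright), at the height of the arm's top, 41 mm above the bench; at x = -10, y = 68 mm in the stage's frame.
- latch_knob (a point): Top centre of the latch's upright round knob, 12 mm in diameter, which stands 34 mm above the arm (top 75 mm above the bench) 55 mm from the pivot axis.
- magnifier: Black grain magnifier, 48 mm across, 62 mm tall, standing right of the stage; origin under its centre. Leave alone.
- dropper: Small amber bottle, 36 mm across, 75 mm tall, right of the stage; origin under its centre. Leave alone.
- spare_mask: Flat aluminium frame 85 x 78 x 4 mm with a window, on the bench left of the stage; origin under its centre. Leave alone.
- brush: Brush, 170 mm long, lying left of the stage. Leave alone.
- developer: Amber bottle, 72 mm across, 190 mm tall, far right; origin under its centre. Leave alone.
- beaker: Clear beaker, 80 mm across, 100 mm tall, far left; origin under its centre. Leave alone.
- reel: White film reel, 88 mm across, 44 mm tall, far left; origin under its centre. Leave alone.
Mind the look-alikes: they are no part of the job. There is more than one size of the carrier; the job needs the largest.

How it is judged (in metres and radians):
On the way:
1. the carrier is down in the pocket and pressed against the back stop with at least 5 N, the latch still open (z of carrier in the frame of stage below 0.0187 m and x of carrier in the frame of stage above -0.0035 m and angle between the z axis of carrier and the z axis of stage, either way round below 0.03 rad and contact force between carrier and stop above 5 N and value of joint latch above 0.8 rad), for 0.15 s.
At the end, for the whole second after the job is handed in: The carrier lies flat in the pocket (underside within 1.7 mm of the pocket floor, within 0.03 rad of level), wholly beyond the lip, the latch shut to within 0.12 rad, and both at rest (z of carrier in the frame of stage below 0.0187 m and x of carrier in the frame of stage above -0.0035 m and angle between the z axis of carrier and the z axis of stage, either way round below 0.03 rad and value of joint latch below 0.12 rad and linear speed of carrier below 0.01 m/s and velocity of joint latch below 0.05 rad/s); the robot touches nothing.
It fails at once if the robot presses on the carrier, or the carrier on the stop, with more than 15 N (contact force between any of the fingers, the arm and carrier above 15 N or contact force between carrier and stop above 15 N).
It fails at once if the carrier is lifted: its middle more than 40 mm above the bench, or tipped by more than 0.35 rad (height (world z) of carrier above 0.04 m or angle between carrier's own z axis and vertical above 0.35 rad).
It fails at once if another thing on the bench is moved by more than 25 mm (distance of any of magnifier, dropper, spare_mask, brush, developer, beaker, reel from where it was at the start of the episode above 0.025 m).
It also fails if it takes over 72 s, if anything falls off the work surface, if the arm or the gripper's body presses on something with over 40 N, if the wrist force passes 120 N, or if a joint passes its speed limit or range.

## Working session

There is one attempt and no reset: what is moved stays moved. The work goes in short steps, Python scripts to look and compute and a tool call to move; the robot and the scene stay as the last step left them, time stands still between calls to the robot, and variables do not carry over. Pictures are saved under pics/ and viewed, at most 14 in all, crops included, and the job is handed in when it is done.

Besides the shell and the picture viewer there is one more tool, called after ">>>" as a command line: name --pt "numbers of a row" for each row, then --argument value for the rest. send_rows: Moves the arm, as the interface text tells. Its arguments: {"type":"object","properties":{"motion":{"type":"array"},"squeeze":{"type":"number"}},"required":["motion"]}

```bash
mkdir -p pics
cat > h.py <<'E'
import numpy as np, cv2
from workcell import env, eyes
def grab(n):
    f=eyes.grab_frame(n); np.savez(''+n+'.npz',**{k:np.array(v) for k,v in f.items()}); return f
def load(n): return dict(np.load(''+n+'.npz'))
def K(f): return np.array([[f['fx'],0,f['cx']],[0,f['fy'],f['cy']],[0,0,1]],float)
def rays(f,uv):
    p=cv2.undistortPoints(np.array(uv,float).reshape(-1,1,2),K(f),np.array(f['distortion'],float)).reshape(-1,2)
    return np.c_[p,np.ones(len(p))]
def at_z(f,uv,z):
    R=np.array(f['R']);t=np.array(f['t']);d=rays(f,uv)@R;c=-R.T@t
    return c+d*((z-c[2])/d[:,2])[:,None]
def by_depth(f,uv):
    R=np.array(f['R']);t=np.array(f['t']);r=rays(f,uv)
    dep=np.array([f['depth'][int(round(v)),int(round(u))] for u,v in uv])
    return (r*dep[:,None]-t)@R
def proj(f,X):
    return cv2.projectPoints(np.array(X,float).reshape(-1,1,3),cv2.Rodrigues(np.array(f['R'],float))[0],np.array(f['t'],float),K(f),np.array(f['distortion'],float))[0].reshape(-1,2)
E
python3 - <<'E'
from h import *
for n in('top','side'):
    f=grab(n); cv2.imwrite(f'pics/{n}0.png',f['pixels'][:,:,::-1]); print(n,-np.array(f['R']).T@f['t'],f['R'])
print(env.state())
E
```

```text
top [ 429.73074332   33.40427229 1484.09307736] [[ 0.00192772 -0.9999838  -0.00535523]
 [-0.99687558 -0.0014988  -0.07897363]
 [ 0.07896432  0.00549074 -0.99686232]]
side [  41.75657683 -908.00514607 1039.87491772] [[ 0.87975589 -0.47539825 -0.00510711]
 [-0.32336006 -0.59045528 -0.73945983]
 [ 0.34852239  0.65219557 -0.67318131]]
{'time_s': 0.1, 'qpos': array([ 6.57745738e+01,  1.83469641e+01,  8.96987872e+01,  2.57716664e-04,
        7.20435052e+01, -1.14577780e+00]), 'qvel': array([ 0.13680116, -0.11782986, -0.13921598, -0.02631884,  0.063794  ,
        0.04689631]), 'effort': array([-1.56501657e-03, -4.13330984e+01, -2.32510310e+01,  7.27333431e-02,
        4.20684193e-02, -5.03427111e-05]), 'ee_pos': array([225.21988129, 528.57263899, 213.2187772 ]), 'ee_rot': array([-1.79910766e+02, -2.02978537e-03,  1.56920270e+02]), 'force': array([-0.6292894 ,  0.56442156,  0.74399707]), 'torque': array([ 0.01660261,  0.01430723, -0.01508881]), 'gripper_force': 0.0, 'gripper_width': 91.00188526396468}
```

View pics/top0.png

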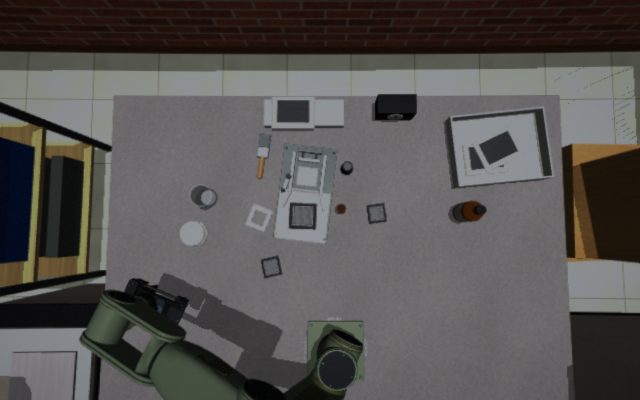

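View pics/side0.png

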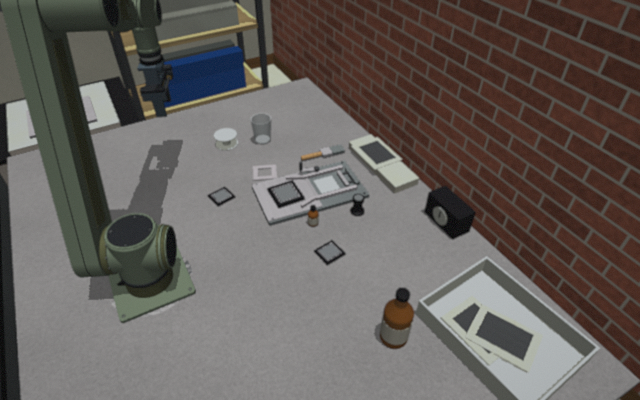

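Top view: the stage spans about (275–338, 143–243), the carrier is on the deck at (302,216), and the latch knob is near (287,180). The side view agrees. Next I'll enlarge both.

Run:
```python
from h import *
def crop(n,x0,y0,x1,y1,s):
    f=load(n); c=cv2.resize(f['pixels'][y0:y1,x0:x1],None,fx=s,fy=s,interpolation=cv2.INTER_CUBIC)[:,:,::-1].copy()
    for x in range(x0,x1,10): cv2.putText(c,str(x),((x-x0)*s,8),0,.3,(0,255,255)); cv2.line(c,((x-x0)*s,10),((x-x0)*s,16),(0,255,255))
    for y in range(y0,y1,10): cv2.putText(c,str(y),(0,(y-y0)*s+4),0,.3,(0,255,255)); cv2.line(c,(22,(y-y0)*s),(28,(y-y0)*s),(0,255,255))
    cv2.imwrite(f'pics/{n}c0.png',c)
crop('top',265,138,355,248,5); crop('side',245,145,375,235,6)
```

```text
(no output)
```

View pics/topc0.png

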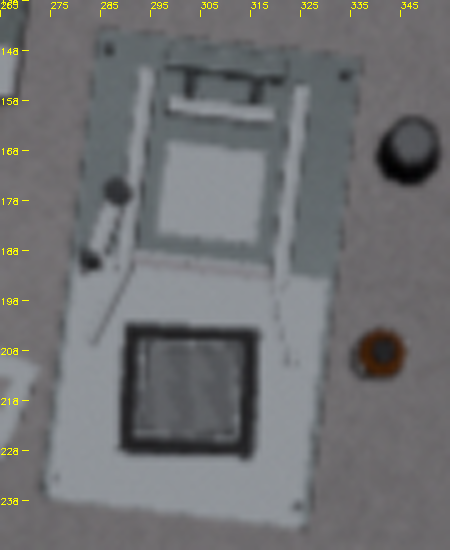

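View pics/sidec0.png

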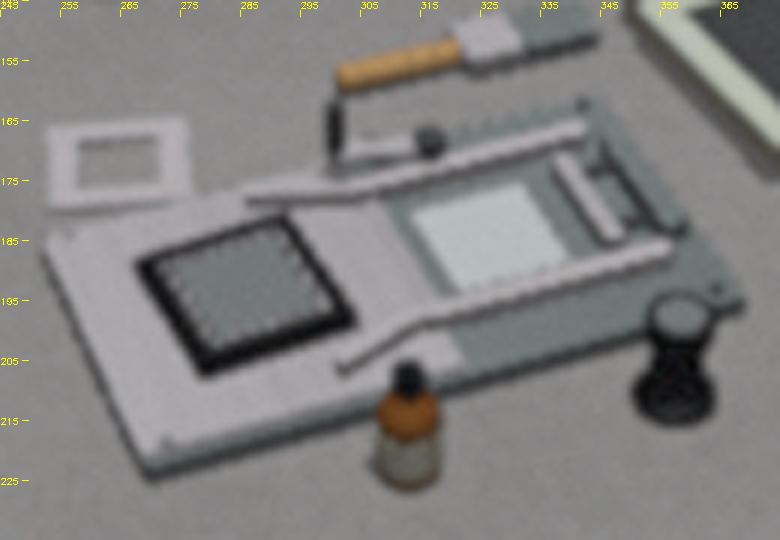

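The stage's x axis leans slightly right in the top crop. The carrier is at crop (188,390), the latch pivot at (117,190), and the tall knob at (92,260). Next is a pose fit.

```bash
cat > m.py <<'E'
from h import *
from scipy.optimize import least_squares
T=load('top');S=load('side')
tp=lambda c:265+(np.array(c,float)+.5)/5-.5+0  # placeholder
def tpx(c): c=np.array(c,float); return np.array([265,138])+(c+.5)/5-.5
def spx(c): c=np.array(c,float); return np.array([245,145])+(c+.5)/6-.5
def Rz(a): return np.array([[np.cos(a),-np.sin(a)],[np.sin(a),np.cos(a)]])
def w(p,X): X=np.array(X,float); return np.c_[X[:,:2]@Rz(p[2]).T+p[:2],X[:,2]]
E
python3 - <<'E'
from m import *
ft=[((-240,100,20),(47,498)),((-240,-100,20),(305,527)),((115,-100,17),(358,62)),((115,100,17),(97,30)),((-10,68,41),(117,190))]
fs=[((-240,100,20),(42,255)),((-240,-100,20),(150,468)),((115,-100,17),(743,300)),((115,100,17),(583,100)),((-10,68,41),(432,140))]
def fit(sets,p0=(550,100,-.1)):
    def r(p): return np.concatenate([(proj(f,w(p,[a for a,_ in L]))-cv([b for _,b in L])).ravel() for f,L,cv in sets])
    s=least_squares(r,p0,loss='soft_l1'); return s.x,r(s.x).reshape(-1,2).round(1).tolist()
for sets in ([(T,ft,tpx)],[(S,fs,spx)],[(T,ft,tpx),(S,fs,spx)]):
    p,r=fit(sets); print(p.round(3),np.degrees(p[2]).round(2),r)
np.save('p.npy',p)
inv=lambda X:np.c_[(X[:,:2]-p[:2])@Rz(p[2]),X[:,2]].round(1)
ct=at_z(T,tpx([(125,325),(260,330),(250,458),(118,450)]),32)
cs=at_z(S,spx([(282,213),(137,262),(204,375),(357,320)]),32)
print('carrier',inv(ct),inv(ct).mean(0),inv(cs),inv(cs).mean(0))
print('knob',inv(at_z(T,tpx([(92,260)]),75)),inv(at_z(S,spx([(335,103)]),75)))
# stop bar front edge top z~30
print('bar',inv(at_z(T,tpx([(168,108),(273,118)]),31)),inv(at_z(S,spx([(557,160),(615,240)]),31)))
print('mag,dropper',inv(at_z(T,tpx([(410,150)]),62)),inv(at_z(T,tpx([(380,352)]),75)))
print('depth deck/plate/mag', by_depth(T,tpx([(70,400),(335,200),(411,145)])).round(0))
E
```

```text
[ 6.34192e+02  1.06895e+02 -1.08000e-01] -6.21 [[-1.5, 0.1], [0.7, 0.3], [0.5, -0.9], [-0.1, -0.3], [-0.1, 0.5]]
[ 6.32050e+02  1.01829e+02 -9.10000e-02] -5.2 [[-1.2, -1.8], [-0.1, 1.2], [1.1, -0.5], [1.7, -0.9], [-1.0, 1.1]]
[ 6.34057e+02  1.05292e+02 -1.00000e-01] -5.73 [[-0.5, 0.5], [1.7, 0.2], [0.7, -1.1], [0.1, -0.0], [0.3, 0.7], [-1.0, -3.1], [-0.5, -0.1], [1.0, -1.0], [2.0, -1.4], [-0.8, 0.3]]
carrier [[-105.7   53.6   32. ]
 [ -99.2  -45.9   32. ]
 [-193.6  -48.3   32. ]
 [-197.6   48.7   32. ]] [-149.025    2.025   32.   ] [[-107.2   51.    32. ]
 [-197.1   43.3   32. ]
 [-192.8  -57.7   32. ]
 [-101.2  -49.4   32. ]] [-149.575   -3.2     32.   ]
knob [[-64.2  78.   75. ]] [[-61.2  82.4  75. ]]
bar [[ 58.7  39.4  31. ]
 [ 59.1 -39.1  31. ]] [[ 58.2  33.9  31. ]
 [ 58.4 -43.5  31. ]]
mag,dropper [[  40.3 -141.8   62. ]] [[-109.1 -134.2   75. ]]
depth deck/plate/mag [[479. 211.  17.]
 [630.  14.  17.]
 [664. -41.  63.]]
```

Run:
```python
from m import *
L=at_z(T,tpx([(155,70),(133,262)]),31);R=at_z(T,tpx([(297,88),(275,280)]),31)
B=at_z(T,tpx([(168,108),(273,118)]),31); lip=at_z(T,tpx([(135,261),(272,272)]),22.5)
for n,l in(('L',L),('R',R),('B',B),('lip',lip)):
    d=l[0]-l[1]; print(n,l.round(1).tolist(),np.degrees(np.arctan2(d[1],d[0])).round(2),np.linalg.norm(d).round(1))
SL=at_z(S,spx([(585,130),(380,193)]),31);SR=at_z(S,spx([(672,243),(425,318)]),31)
for n,l in(('SL',SL),('SR',SR)):
    d=l[0]-l[1]; print(n,l.round(1).tolist(),np.degrees(np.arctan2(d[1],d[0])).round(2),np.linalg.norm(d).round(1))
p=np.load('p.npy')
def inv(X):return np.c_[(X[:,:2]-p[:2])@Rz(p[2]),X[:,2]].round(1)
print([inv(a).tolist() for a in(L,R,B,lip,SL,SR)])
```

```text
L [[725.1, 148.6, 31.0], [581.1, 163.8, 31.0]] -6.04 144.7
R [[711.6, 42.6, 31.0], [567.9, 58.6, 31.0]] -6.35 144.6
B [[696.4, 138.7, 31.0], [689.0, 60.5, 31.0]] 84.58 78.6
lip [[582.8, 163.1, 22.5], [574.7, 61.0, 22.5]] 85.47 102.4
SL [[724.2, 149.3, 31.0], [590.5, 156.6, 31.0]] -3.09 133.9
SR [[714.7, 38.5, 31.0], [562.4, 50.7, 31.0]] -4.59 152.8
[[[86.2, 52.1, 31.0], [-58.5, 52.9, 31.0]], [[83.4, -54.6, 31.0], [-61.2, -53.0, 31.0]], [[58.7, 39.4, 31.0], [59.1, -39.1, 31.0]], [[-56.8, 52.4, 22.5], [-54.7, -50.0, 22.5]], [[85.3, 52.8, 31.0], [-48.5, 46.7, 31.0]], [[86.9, -58.4, 31.0], [-65.9, -61.4, 31.0]]]
```

>>> send_rows --pt "0.08 -0.2 0 0 0 0.07 0.32" --pt "0.16 -0.4 0 0 0 0.14 0.32" --pt "0.24 -0.56 -0.04 0 0 0.2 0.32" --pt "0.3 -0.7 -0.1 0 0 0.26 0.32" --pt "0.33 -0.78 -0.15 0 0 0.287 0.32" --pt "0.34 -0.8 -0.19 0 0 0.287 0.32" --pt "0.34 -0.8 -0.19 0 0 0.287 0.32" --pt "0.34 -0.8 -0.19 0 0 0.287 0.32" --pt "0.34 -0.8 -0.19 0 0 0.287 0.32" --pt "0.34 -0.8 -0.19 0 0 0.287 0.32" --pt "0.34 -0.8 -0.19 0 0 0.287 0.32"

```text
time_s: 1.48
ee_pos: [395.4, 130.3, 119.6]
ee_rot: [180.0, 0.1, 174.3]
force: [-0.3, -0.6, -0.3]
gripper_width: 60.0
gripper_force: 0.0
```

>>> send_rows --pt "0 0 -0.08 0 0 0 0.32" --pt "0 0 -0.15 0 0 0 0.32" --pt "0 0 -0.18 0 0 0 0.32" --pt "0 0 -0.188 0 0 0 0.32" --pt "0 0 -0.188 0 0 0 0.32" --pt "0 0 -0.188 0 0 0 0.32"

```text
time_s: 2.22
ee_pos: [396.1, 129.4, 25.8]
ee_rot: [180.0, 0.1, 174.2]
force: [0.4, 0.6, 0.1]
gripper_width: 60.2
gripper_force: 0.0
```

Run:
```python
from h import *
print(env.state()['ee_pos'],env.state()['force'])
out=[]
f=grab('side');c=cv2.resize(f['pixels'][145:235,245:375],None,fx=6,fy=6,interpolation=cv2.INTER_CUBIC);cv2.imwrite('pics/s1.png',c[:,:,::-1])
```

```text
[396.06968884 129.43979366  25.77519045] [0.37792518 0.57851596 0.10256557]
```

View pics/s1.png

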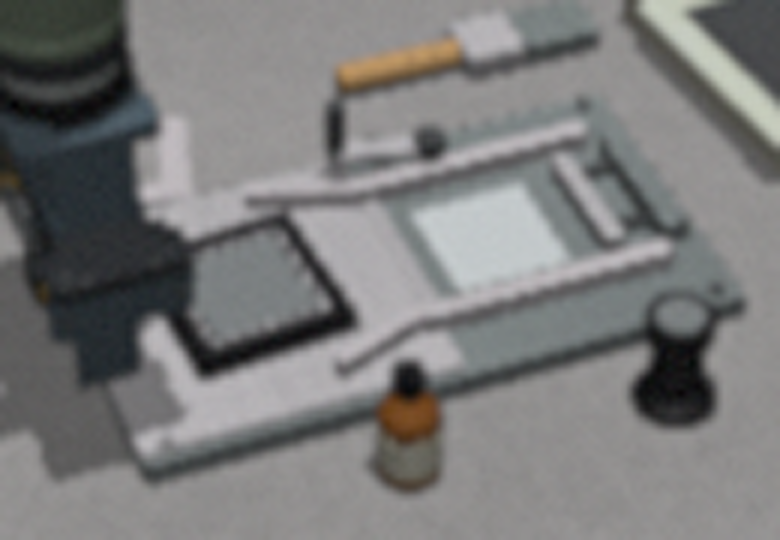

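>>> send_rows --pt "0.006 -0.0006 0 0 0 0 0.32" --pt "0.012 -0.0012 0 0 0 0 0.32" --pt "0.018 -0.0019 0 0 0 0 0.32" --pt "0.024 -0.0025 0 0 0 0 0.32" --pt "0.03 -0.0031 0 0 0 0 0.32" --pt "0.036 -0.0037 0 0 0 0 0.32" --pt "0.042 -0.0043 0 0 0 0 0.32" --pt "0.048 -0.005 0 0 0 0 0.32" --pt "0.054 -0.0056 0 0 0 0 0.32" --pt "0.06 -0.0062 0 0 0 0 0.32" --pt "0.066 -0.0068 0 0 0 0 0.32" --pt "0.072 -0.0074 0 0 0 0 0.32" --pt "0.078 -0.0081 0 0 0 0 0.32" --pt "0.084 -0.0087 0 0 0 0 0.32" --pt "0.09 -0.0093 0 0 0 0 0.32" --pt "0.096 -0.0099 0 0 0 0 0.32" --pt "0.102 -0.0105 0 0 0 0 0.32" --pt "0.108 -0.0112 0 0 0 0 0.32" --pt "0.114 -0.0118 0 0 0 0 0.32" --pt "0.12 -0.0124 0 0 0 0 0.32"

```text
time_s: 4.78
ee_pos: [455.5, 122.8, 25.0]
ee_rot: [180.0, -0.0, 174.1]
force: [-0.2, 1.0, 0.3]
gripper_width: 60.1
gripper_force: 0.5
```

Run:
```python
from h import *
print(env.state()['ee_pos'],env.state()['force'])
f=grab('side');a=cv2.resize(f['pixels'][145:235,245:375],None,fx=4,fy=4,interpolation=cv2.INTER_CUBIC)
g=grab('top');b=cv2.resize(g['pixels'][138:248,265:355],None,fx=5,fy=5,interpolation=cv2.INTER_CUBIC)
c=np.zeros((550,800,3),np.uint8);c[:550,:450]=b[:, :450];c[:360,450:]=a[:,60:410];cv2.imwrite('pics/s2.png',c[:,:,::-1])
```

```text
[455.52723879 122.79935841  24.97564179] [-0.15340808  1.0106119   0.33479932]
```

View pics/s2.png

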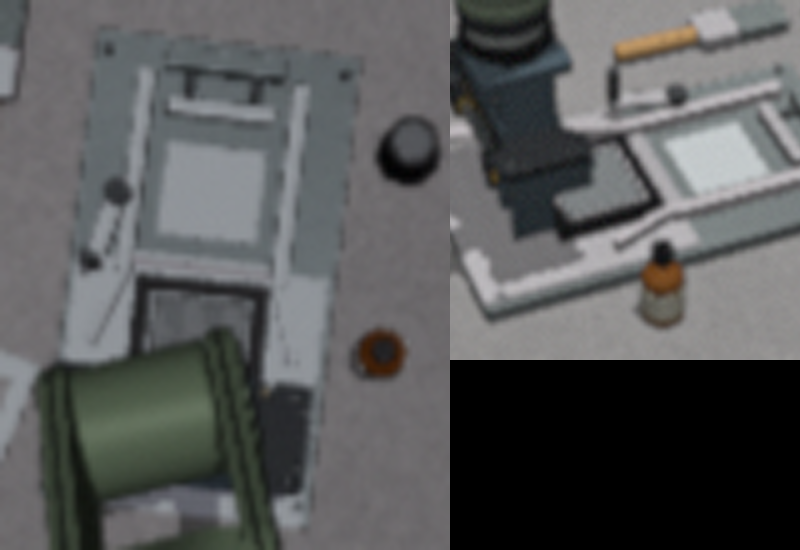

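>>> send_rows --pt "0.006 -0.0006 0 0 0 0 0.32" --pt "0.012 -0.0012 0 0 0 0 0.32" --pt "0.018 -0.0019 0 0 0 0 0.32" --pt "0.024 -0.0025 0 0 0 0 0.32" --pt "0.03 -0.0031 0 0 0 0 0.32" --pt "0.036 -0.0037 0 0 0 0 0.32" --pt "0.042 -0.0043 0 0 0 0 0.32" --pt "0.048 -0.005 0 0 0 0 0.32"

```text
time_s: 5.88
ee_pos: [479.7, 120.3, 25.0]
ee_rot: [180.0, 0.0, 174.1]
force: [-0.4, 0.3, 0.3]
gripper_width: 60.0
gripper_force: 0.3
```

>>> send_rows --pt "0.006 -0.0006 0 0 0 0 0.32" --pt "0.012 -0.0012 0 0 0 0 0.32" --pt "0.018 -0.0019 0 0 0 0 0.32" --pt "0.024 -0.0025 0 0 0 0 0.32" --pt "0.03 -0.0031 0 0 0 0 0.32" --pt "0.036 -0.0037 0 0 0 0 0.32" --pt "0.042 -0.0043 0 0 0 0 0.32" --pt "0.048 -0.005 0 0 0 0 0.32" --pt "0.054 -0.0056 0 0 0 0 0.32" --pt "0.06 -0.0062 0 0 0 0 0.32" --pt "0.066 -0.0068 0 0 0 0 0.32" --pt "0.072 -0.0074 0 0 0 0 0.32" --pt "0.078 -0.0081 0 0 0 0 0.32" --pt "0.084 -0.0087 0 0 0 0 0.32" --pt "0.09 -0.0093 0 0 0 0 0.32" --pt "0.096 -0.0099 0 0 0 0 0.32" --pt "0.102 -0.0105 0 0 0 0 0.32" --pt "0.108 -0.0112 0 0 0 0 0.32" --pt "0.114 -0.0118 0 0 0 0 0.32" --pt "0.12 -0.0124 0 0 0 0 0.32"

```text
time_s: 8.38
ee_pos: [539.6, 114.1, 25.0]
ee_rot: [180.0, 0.0, 174.1]
force: [0.4, 0.0, -0.6]
gripper_width: 60.0
gripper_force: 0.2
```

Run:
```python
from h import *
print(env.state()['ee_pos'],env.state()['force'])
f=grab('side');a=cv2.resize(f['pixels'][145:235,265:365],None,fx=6,fy=6,interpolation=cv2.INTER_CUBIC)
cv2.imwrite('pics/s3.png',a[:,:,::-1])
```

```text
[539.60014273 114.07422496  24.96117582] [ 0.42828966  0.00157583 -0.62354217]
```

View pics/s3.png

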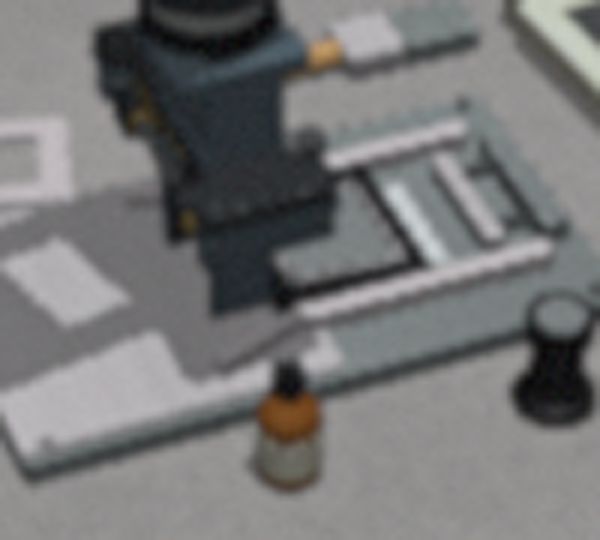

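>>> send_rows --pt "0.004 -0.0004 0 0 0 0 0.32" --pt "0.008 -0.0008 0 0 0 0 0.32" --pt "0.012 -0.0012 0 0 0 0 0.32" --pt "0.016 -0.0017 0 0 0 0 0.32" --pt "0.02 -0.0021 0 0 0 0 0.32" --pt "0.024 -0.0025 0 0 0 0 0.32" --pt "0.028 -0.0029 0 0 0 0 0.32" --pt "0.032 -0.0033 0 0 0 0 0.32" --pt "0.036 -0.0037 0 0 0 0 0.32" --pt "0.04 -0.0041 0 0 0 0 0.32" --pt "0.044 -0.0045 0 0 0 0 0.32" --pt "0.048 -0.005 0 0 0 0 0.32" --pt "0.052 -0.0054 0 0 0 0 0.32" --pt "0.056 -0.0058 0 0 0 0 0.32" --pt "0.06 -0.0062 0 0 0 0 0.32" --pt "0.064 -0.0066 0 0 0 0 0.32" --pt "0.068 -0.007 0 0 0 0 0.32"

```text
time_s: 10.55
ee_pos: [573.5, 110.6, 25.0]
ee_rot: [180.0, -0.0, 174.1]
force: [-0.7, 0.5, 1.1]
gripper_width: 60.3
gripper_force: 0.3
```

Run:
```python
from h import *
print(env.state()['ee_pos'],env.state()['force'])
f=grab('side');a=cv2.resize(f['pixels'][150:220,295:365],None,fx=8,fy=8,interpolation=cv2.INTER_CUBIC)
cv2.imwrite('pics/s4.png',a[:,:,::-1])
```

```text
[573.49170906 110.60561357  24.9790981 ] [-0.69514004  0.50892336  1.09376231]
```

View pics/s4.png

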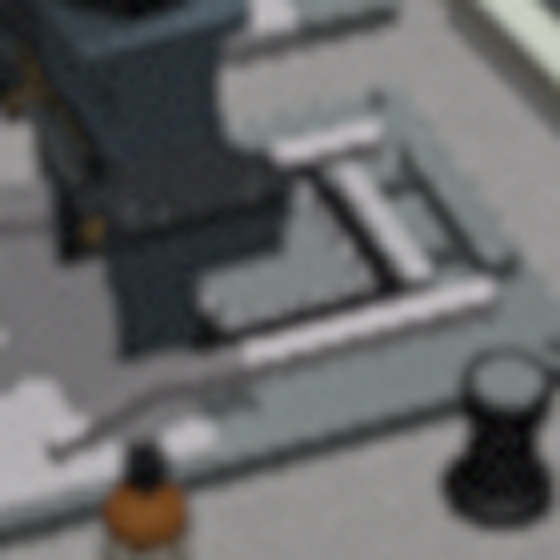

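>>> send_rows --pt "0.001 -0.0001 0 0 0 0 0.32" --pt "0.002 -0.0002 0 0 0 0 0.32" --pt "0.003 -0.0003 0 0 0 0 0.32" --pt "0.004 -0.0004 0 0 0 0 0.32" --pt "0.005 -0.0005 0 0 0 0 0.32" --pt "0.006 -0.0006 0 0 0 0 0.32"

```text
time_s: 11.35
ee_pos: [576.4, 110.3, 25.0]
ee_rot: [180.0, -0.0, 174.1]
force: [-1.0, 0.7, 0.5]
gripper_width: 60.1
gripper_force: 0.3
```

>>> send_rows --pt "0.001 -0.0001 0 0 0 0 0.32" --pt "0.002 -0.0002 0 0 0 0 0.32" --pt "0.002 -0.0002 0 0 0 0 0.32"

```text
time_s: 11.72
ee_pos: [576.9, 110.2, 24.9]
ee_rot: [-180.0, -0.1, 174.1]
force: [-1.5, 0.7, 0.8]
gripper_width: 60.1
gripper_force: 1.3
```

>>> send_rows --pt "0.001 -0.0001 0 0 0 0 0.32" --pt "0.001 -0.0001 0 0 0 0 0.32"

```text
time_s: 11.98
ee_pos: [577.0, 110.2, 24.8]
ee_rot: [-180.0, -0.1, 174.1]
force: [-5.0, 1.7, 2.3]
gripper_width: 59.8
gripper_force: 2.4
```

>>> send_rows --pt "0.0005 0 0 0 0 0 0.32" --pt "0.0005 0 0 0 0 0 0.32"

```text
time_s: 12.22
ee_pos: [577.0, 110.2, 24.8]
ee_rot: [-180.0, -0.1, 174.1]
force: [-5.3, 1.3, 2.4]
gripper_width: 60.3
gripper_force: 2.8
```

>>> send_rows --pt "0.0004 0 0 0 0 0 0.32" --pt "0.0004 0 0 0 0 0 0.32"

```text
time_s: 12.48
ee_pos: [577.0, 110.2, 24.8]
ee_rot: [-180.0, -0.2, 174.1]
force: [-4.8, 1.3, 3.1]
gripper_width: 60.1
gripper_force: 2.9
```

>>> send_rows --pt "0.0005 0 0 0 0 0 0.32" --pt "0.0005 0 0 0 0 0 0.32"

```text
time_s: 12.72
ee_pos: [577.0, 110.2, 24.8]
ee_rot: [-180.0, -0.2, 174.1]
force: [-6.9, 1.4, 2.6]
gripper_width: 60.0
gripper_force: 3.1
```

>>> send_rows --pt "0.0005 0 0 0 0 0 0.32" --pt "0.0005 0 0 0 0 0 0.32"

```text
time_s: 12.98
ee_pos: [577.1, 110.2, 24.7]
ee_rot: [-180.0, -0.2, 174.1]
force: [-6.5, 1.2, 3.5]
gripper_width: 60.5
gripper_force: 3.4
```

>>> send_rows --pt "0.0006 0 0 0 0 0 0.32" --pt "0.0006 0 0 0 0 0 0.32"

```text
time_s: 13.22
ee_pos: [577.1, 110.2, 24.7]
ee_rot: [-180.0, -0.3, 174.1]
force: [-7.1, 1.7, 4.0]
gripper_width: 60.1
gripper_force: 3.6
```

>>> send_rows --pt "0.0006 0 0 0 0 0 0.32" --pt "0.0006 0 0 0 0 0 0.32" --pt "0.0006 0 0 0 0 0 0.32"

```text
time_s: 13.6
ee_pos: [577.1, 110.2, 24.7]
ee_rot: [-180.0, -0.3, 174.1]
force: [-6.9, 1.9, 3.7]
gripper_width: 60.1
gripper_force: 3.8
```

>>> send_rows --pt "0 0 0 0 0 0 0.32" --pt "0 0 0 0 0 0 0.32"

```text
time_s: 13.85
ee_pos: [577.1, 110.2, 24.6]
ee_rot: [-180.0, -0.3, 174.1]
force: [-6.4, 1.1, 3.8]
gripper_width: 60.1
gripper_force: 3.8
```

>>> send_rows --pt "0.001 -0.0001 0 0 0 0 0.32" --pt "0.002 -0.0002 0 0 0 0 0.32" --pt "0.002 -0.0002 0 0 0 0 0.32" --pt "0.002 -0.0002 0 0 0 0 0.32"

```text
time_s: 14.35
ee_pos: [577.2, 110.2, 24.5]
ee_rot: [-180.0, -0.4, 174.1]
force: [-8.3, 2.7, 4.7]
gripper_width: 60.1
gripper_force: 4.7
```

Run:
```python
from h import *
s=env.state();print(s['ee_pos'],s['force'],s['torque'])
f=grab('side');a=cv2.resize(f['pixels'][160:210,305:365],None,fx=10,fy=10,interpolation=cv2.INTER_CUBIC)
cv2.imwrite('pics/s5.png',a[:,:,::-1])
```

```text
[577.19690718 110.20805407  24.49856826] [-8.26232133  2.65447263  4.68257393] [ 0.37741712  1.66052065 -0.05435141]
```

View pics/s5.png

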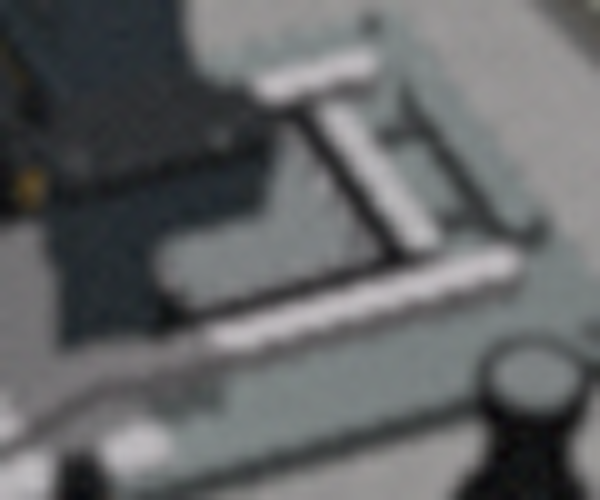

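The carrier touches the stop bar with no gap left, and the force is building. I'll press slightly more while relieving the downward drag.

>>> send_rows --pt "0.0006 0 0.001 0 0 0 0.32" --pt "0.001 -0.0001 0.001 0 0 0 0.32" --pt "0.001 -0.0001 0.001 0 0 0 0.32"

```text
time_s: 14.78
ee_pos: [577.2, 110.2, 24.6]
ee_rot: [-180.0, -0.5, 174.1]
force: [-9.6, 2.2, 3.2]
gripper_width: 60.4
gripper_force: 4.8
```

>>> send_rows --pt "0.0005 0 0 0 0 0 0.32" --pt "0.001 -0.0001 0.0005 0 0 0 0.32" --pt "0.001 -0.0001 0.0005 0 0 0 0.32" --pt "0.001 -0.0001 0.0005 0 0 0 0.32"

```text
time_s: 15.28
ee_pos: [577.2, 110.2, 24.6]
ee_rot: [-180.0, -0.5, 174.1]
force: [-10.2, 2.2, 2.1]
gripper_width: 60.0
gripper_force: 5.0
```

>>> send_rows --pt "-0.005 0.0005 0 0 0 0 0.32" --pt "-0.015 0.0015 0 0 0 0 0.32" --pt "-0.04 0.004 0 0 0 0 0.32" --pt "-0.06 0.006 0.01 0 0 0 0.32" --pt "-0.06 0.006 0.1 0 0 0 0.1" --pt "-0.06 0.006 0.2 0 0 0.1 0" --pt "-0.06 0.006 0.22 0 0 0.25 0" --pt "-0.06 0.006 0.22 0 0 0.4 0" --pt "-0.06 0.006 0.22 0 0 0.55 0" --pt "-0.06 0.006 0.22 0 0 0.63 0" --pt "-0.06 0.006 0.22 0 0 0.63 0" --pt "-0.06 0.006 0.22 0 0 0.63 0"

```text
time_s: 16.77
ee_pos: [551.4, 113.0, 136.0]
ee_rot: [-180.0, 0.0, -148.1]
force: [0.2, -0.6, -0.2]
gripper_width: 45.6
gripper_force: 0.0
```

Run:
```python
from h import *
s=env.state();print(s['ee_pos'],s['ee_rot'],s['force'],s['qpos'])
f=grab('side');a=cv2.resize(f['pixels'][145:215,280:365],None,fx=6,fy=6,interpolation=cv2.INTER_CUBIC)
g=grab('top');b=cv2.resize(g['pixels'][138:208,265:335],None,fx=4,fy=4,interpolation=cv2.INTER_CUBIC)
c=np.zeros((420,790,3),np.uint8);c[:420,:510]=a;c[:280,510:790]=b;cv2.imwrite('pics/s6.png',c[:,:,::-1])
```

```text
[551.35479597 112.97761634 136.03611838] [-1.79987322e+02  3.31880399e-02 -1.48119092e+02] [ 0.22828659 -0.55782875 -0.16822282] [ 1.04091044e+01  2.06607028e+01  9.80366704e+01  3.99297751e-04
  6.12671014e+01 -1.11471992e+02]
```

View pics/s6.png

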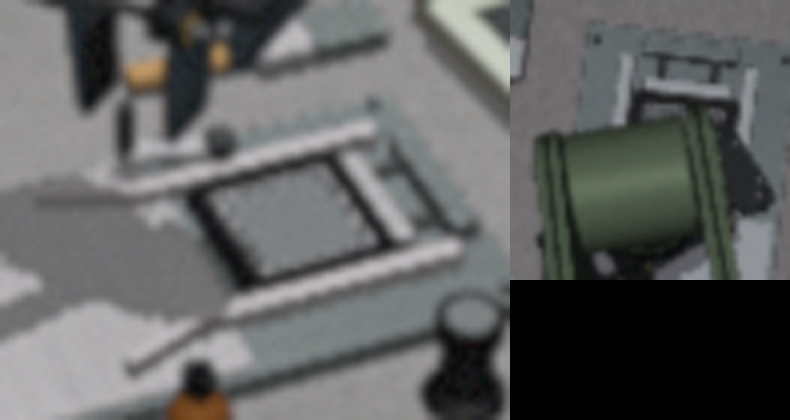

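Carrier is flat against the bar, clear of the lip, and the latch hasn't moved. Next I move over the knob and straddle it.

>>> send_rows --pt "0.03 0.08 0 0 0 0 0" --pt "0.055 0.155 0 0 0 0 0" --pt "0.055 0.155 0 0 0 0 0" --pt "0.055 0.155 -0.06 0 0 0 0" --pt "0.055 0.155 -0.08 0 0 0 0" --pt "0.055 0.155 -0.08 0 0 0 0"

```text
time_s: 17.62
ee_pos: [578.4, 189.6, 95.2]
ee_rot: [180.0, -0.1, -148.1]
force: [-0.3, -0.2, 0.3]
gripper_width: 45.2
gripper_force: 0.0
```

Run:
```python
from h import *
s=env.state();print(s['ee_pos'],s['force'])
f=grab('side');a=cv2.resize(f['pixels'][140:190,270:340],None,fx=10,fy=10,interpolation=cv2.INTER_CUBIC)
print(proj(f,[s['ee_pos'],[578.7,190.5,75]]))
cv2.imwrite('pics/s7.png',a[:,:,::-1])
```

```text
[578.37372004 189.64835394  95.20072042] [-0.27701876 -0.19097641  0.27276894]
[[299.99476669 157.9499921 ]
 [300.11114073 162.44633965]]
```

View pics/s7.png

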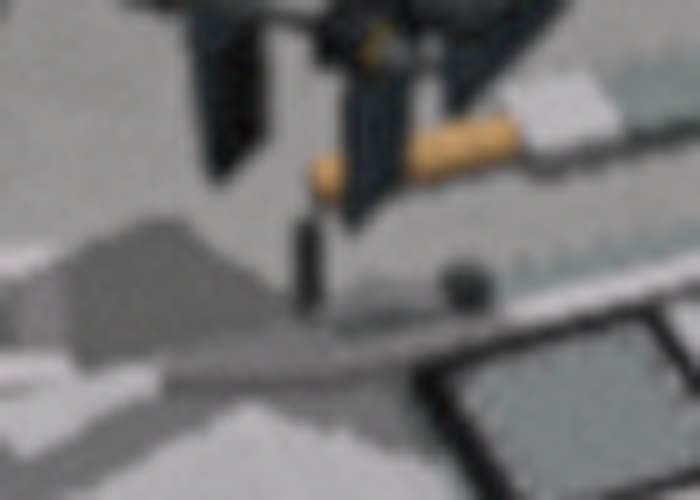

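The knob top is at crop (308,222), or px (300.8,162). My estimate projects to (300.1,162.4) and lies between the fingertips. Descend and grip lightly.

>>> send_rows --pt "0 0 -0.05 0 0 0 0" --pt "0 0 -0.088 0 0 0 0" --pt "0 0 -0.088 0 0 0 0" --pt "0 0 -0.088 0 0 0 -0.4" --pt "0 0 -0.088 0 0 0 -0.8" --pt "0 0 -0.088 0 0 0 -0.8" --pt "0 0 -0.088 0 0 0 -0.8" --pt "0 0 -0.088 0 0 0 -0.8" --squeeze 5

```text
time_s: 18.68
ee_pos: [577.9, 191.0, 52.2]
ee_rot: [179.9, -0.1, -148.1]
force: [-4.7, 3.0, 5.4]
gripper_width: 11.7
gripper_force: 5.0
```

Run:
```python
import numpy as np
yaw=np.radians(-5.9);P=np.array([631.,173.7]);k0=np.array([578.2,190.7])
d=k0-P; th0=np.arctan2(d[1],d[0]); r=55
a0=(-np.pi/2+yaw)-th0; a0=-a0 if a0<0 else a0; print('a0',a0%(2*np.pi),np.hypot(*d))
a0=(np.pi*1.5+yaw)-th0
for i in range(1,19):
    a=a0+(-.04-a0)*i/18; t=np.pi*1.5+yaw-a
    print(i,((P+r*np.array([np.cos(t),np.sin(t)])-k0)/500).round(3),round(a,2))
```

```text
a0 4.503874749322262 55.46927077220319
1 [-0.002 -0.011] 1.68
2 [-0.004 -0.022] 1.58
3 [-0.004 -0.033] 1.48
4 [-0.004 -0.044] 1.38
5 [-0.002 -0.055] 1.27
6 [ 0.    -0.066] 1.17
7 [ 0.004 -0.076] 1.07
8 [ 0.009 -0.086] 0.97
9 [ 0.015 -0.096] 0.87
10 [ 0.021 -0.105] 0.77
11 [ 0.029 -0.113] 0.67
12 [ 0.037 -0.12 ] 0.57
13 [ 0.046 -0.127] 0.47
14 [ 0.056 -0.132] 0.36
15 [ 0.066 -0.137] 0.26
16 [ 0.077 -0.14 ] 0.16
17 [ 0.088 -0.143] 0.06
18 [ 0.099 -0.144] -0.04
```

>>> send_rows --pt "-0.002 -0.011 0 0 0 0 -0.8" --pt "-0.004 -0.022 0 0 0 0 -0.8" --pt "-0.004 -0.033 0 0 0 0 -0.8" --pt "-0.004 -0.044 0 0 0 0 -0.8" --pt "-0.002 -0.055 0 0 0 0 -0.8" --pt "0 -0.066 0 0 0 0 -0.8" --pt "0.004 -0.076 0 0 0 0 -0.8" --pt "0.009 -0.086 0 0 0 0 -0.8" --pt "0.015 -0.096 0 0 0 0 -0.8"

```text
time_s: 19.8
ee_pos: [586.5, 142.0, 51.4]
ee_rot: [180.0, -0.0, -148.1]
force: [-2.5, 0.9, -0.8]
gripper_width: 11.9
gripper_force: 5.0
```

>>> send_rows --pt "0.006 -0.009 0 0 0 0 -0.8" --pt "0.014 -0.017 0 0 0 0 -0.8" --pt "0.022 -0.024 0 0 0 0 -0.8" --pt "0.031 -0.031 0 0 0 0 -0.8" --pt "0.041 -0.036 0 0 0 0 -0.8" --pt "0.051 -0.041 0 0 0 0 -0.8" --pt "0.062 -0.044 0 0 0 0 -0.8" --pt "0.073 -0.047 0 0 0 0 -0.8" --pt "0.079 -0.048 0 0 0 0 -0.8" --pt "0.084 -0.048 0 0 0 0 -0.8" --pt "0.084 -0.048 0 0 0 0 -0.8"

```text
time_s: 21.18
ee_pos: [625.1, 119.6, 51.4]
ee_rot: [179.7, -0.3, -148.1]
force: [-9.9, 4.3, 3.1]
gripper_width: 11.7
gripper_force: 5.0
```

>>> send_rows --pt "-0.003 0.001 0 0 0 0 -0.8" --pt "-0.003 0.001 0 0 0 0 -0.3" --pt "-0.003 0.001 0 0 0 0 0" --pt "-0.003 0.001 0 0 0 0 0" --pt "-0.003 0.001 0 0 0 0 0" --pt "-0.003 0.001 0.03 0 0 0 0" --pt "-0.003 0.001 0.1 0 0 0 0" --pt "-0.1 0.1 0.22 0 0 0 0" --pt "-0.2 0.3 0.3 0 0 0 0" --pt "-0.3 0.4 0.3 0 0 0 0" --pt "-0.4 0.5 0.3 0 0 0 0" --pt "-0.4 0.5 0.3 0 0 0 0" --pt "-0.4 0.5 0.3 0 0 0 0" --pt "-0.4 0.5 0.3 0 0 0 0"

```text
time_s: 22.92
ee_pos: [427.4, 370.2, 203.3]
ee_rot: [180.0, 0.1, -147.8]
force: [-0.1, -0.6, -0.9]
gripper_width: 45.8
gripper_force: 0.0
```

Run:
```python
from h import *
s=env.state();print(s['ee_pos'],s['force'])
f=grab('side');a=cv2.resize(f['pixels'][145:215,280:365],None,fx=6,fy=6,interpolation=cv2.INTER_CUBIC)
g=grab('top');b=cv2.resize(g['pixels'][138:208,265:335],None,fx=4,fy=4,interpolation=cv2.INTER_CUBIC)
c=np.zeros((420,790,3),np.uint8);c[:420,:510]=a;c[:280,510:790]=b;cv2.imwrite('pics/s8.png',c[:,:,::-1])
```

```text
[427.43398831 370.17498249 203.30495111] [-0.09897619 -0.58930135 -0.87420083]
```

View pics/s8.png

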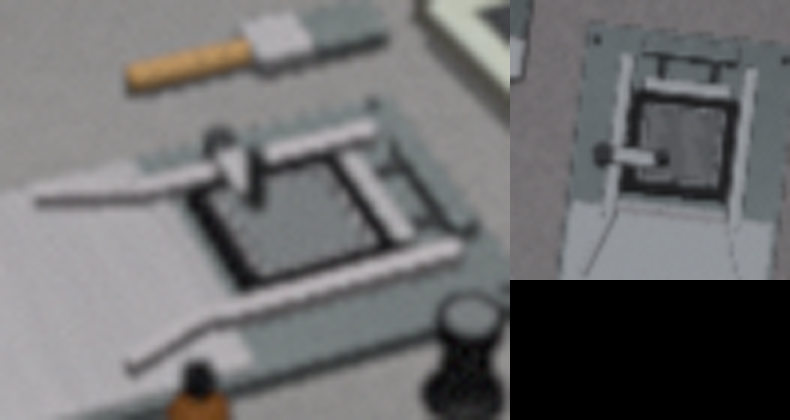

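The carrier is seated with the latch arm across it and the knob at about top px (302.6,177). It reached its end stop with 10 N on the tool, so I'm handing in.

Run:
```python
from m import *
p=np.load('p.npy');k=at_z(load('top'),[(302.6,177.1)],75)[0];q=(k[:2]-p[:2])@Rz(p[2])-[-10,68]
a=np.arctan2(-q[0],-q[1]);print(q,a)
if abs(a)<.12: print(env.job_done())
```

```text
[ -2.1304681  -55.23199999] 0.038553961715328905
the job is handed in; nothing more can be done
None
```

The film carrier is in the pocket, pressed against the back stop (about 10 N on the tool at most), and the latch is shut to within about 0.04 rad by camera. The job is handed in; I got no verdict back.

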